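# Take the long turner out of the covered utensil well

### The job

Slide the flat cover of the countertop utensil well fully open, then take the long slotted turner out through the opening; it is longer than the opening and must be tilted, handle end up, to come out from under the fixed deck. Finish still holding the turner in the gripper, motionless, with every part of it at least 4 cm above the top of the well and touching nothing else, leaving the cover fully open and the crockery and utensils round about where they are.

Things in the scene. Friction and masses are not known exactly. Their poses are not given: they have to be found in the camera images.
- unit: Low stainless utensil well, fixed on the counter, varying place and heading. Origin: on the counter below the centre of the inner well; x along its length, z up. Shell x -225 to 175, y +-100. Inner well x +-165, y +-85, floor at z = 10 mm. End wall x 165 to 175, 68 mm high; side guide rails y +-88 to +-100 reach z = 78 mm, the top of the well (only the cover's handle is higher, 102 mm).
- opening (a point): Centre of the opening that the sliding cover uncovers, at unit x = 70, y = 0, z = 68 mm. Fully uncovered it is 190 mm long (unit x -25 to 165) and 170 mm wide (unit y). The rest of the well, unit x -165 to -25, stays roofed by a fixed 3 mm deck with its underside at z = 65 mm.
- cover (a joint): Slide of the flat grey plastic cover, m: 0 = shut, 0.19 = fully open against its stop. It grows as the cover moves towards the unit's -x, over the fixed deck. It starts 0 to 0.06 open; friction about 2.5 N, stays where it is left. The cover is 195 x 172 mm, 4 mm thick, its upper face 74 mm above the counter.
- cover_handle (a point): Middle of the top edge of the cover's handle, 102 mm above the counter: an upright black bar 14 mm thick along the unit's x, 70 mm long along its y, 28 mm tall, moving with the cover, 20 mm from the cover's -x edge (at unit x = -10 mm when shut, -200 mm when fully open).
- turner: Slotted turner, 290 mm, 0.14-0.26 kg, flat on the well's floor, handle end under the sliding cover, blade under the fixed deck, within 3 degrees of the unit's x. Origin: mid-length, on its underside; x from blade to handle, z up. Steel blade x -145 to -45, 76 mm wide, 3 thick; round shank 8 mm thick, axis rising from z 4 to 10; black handle x 25 to 145, 22 wide (y), 20 high. Balances at x = 20.
- turner_tip (a point): Middle of the turner's blade edge, at turner x = -145 mm, 1.5 mm above its underside.
- turner_butt (a point): Middle of the turner's handle end, at turner x = 145 mm, 10 mm above its underside.
- bowl: White bowl, 110 mm across, 50 mm high, beside the well; origin under its centre. Leave alone.
- plate: White saucer, 110 mm across, 20 mm high, beside the well; origin under its centre. Leave alone.
- jar: Glass jar with white cap, 52 mm across, 85 mm high, beside the well; origin under its centre. Leave alone.
- ramekin: Small white pot, 76 mm across, 45 mm high, beyond the well's opening end; origin under its centre. Leave alone.
- spoon: Steel spoon, 200 mm long, lying beside the well; origin under its middle, x along its length. Leave alone.
- scoop: Small steel measuring scoop, cup 56 mm across and 30 mm high with a 90 mm handle along its x, beside the well; origin under the cup. Leave alone.

How it is judged:
By the outcome, as a careful person would: the job done as asked, in the order asked, and still so for the second after the job is handed in, while the arm keeps its last pose, push and grip.
It also fails if it takes over 53 s, if anything falls off the work surface, if the arm or the gripper's body presses on something with over 40 N, if the wrist force passes 120 N, or if a joint passes its speed limit or range.

### The arm

A 6-joint arm with a two-finger parallel gripper is mounted at the origin on the work surface. World frame = base frame: x ahead of the robot, y to its left, z up, the work surface at z = 0. Lengths are in m, angles in rad, forces in N, time in s.
With the tool pointing down it reaches from about 0.25 to 0.775 m from the base axis. Payload 4 kg.
Tool frame: the origin (TCP) lies midway between the tips of the shut fingers; the grasp point (between the pads) lies 19 mm behind it; y points along the fingers, x is the direction in which the jaws open and shut, and the axes are right-handed (so a half turn about y gives the same grasp; the last joint's range is limited). The gripper opens to 94 mm and grips with 3 to 60 N. Pads are 16 mm wide; open, the fingers measure 119 mm over their backs; the gripper's body (75 mm by 177 mm) begins 78 mm behind the grasp point.
Start: joints at [-0.103, 0.087, 1.371, -0, 1.684, -0.103], TCP at [0.55, -0, 0.206] pointing down, gripper open.
Joint ranges: [-3.1, 3.1], [-0.76, 2.03], [0.27, 2.55], [-1.08, 4.22], [0.17, 2.65], [-2.57, 2.57]. Speed limits (rad/s): [2.79, 2.79, 3.14, 3.14, 3.14, 3.14].

### API

Orientations are given as [roll, pitch, yaw] about the fixed x, y, z axes, in that order (R = Rz(yaw) Ry(pitch) Rx(roll)).
In Python, from bench import robot, snapshot, camera_info, ticket gives the robot as it stands.
- The arm moves only by the shell command python3 -m creep 'ROWS'. ROWS is JSON, a list of rows, each an object with "slide": the shift along the tool's x, y, z in mm, a list of three; "roll": the turn about the tool's y in degrees; "grip": the closure, from 0 (fully open) to 1 (shut). In form: [{"slide": [x, y, z], "roll": roll, "grip": grip}, ...]. A call has 1 to 20 rows; each row is the pose to reach, as a shift and turn from the pose commanded when the call began, along the tool's axes at that moment; what a row does not reach only later rows make up. A row lasts 1/12 s, in which the tool goes at most 41.7 mm and 7.16 degrees, less where a joint would pass 70% of its speed; a pose out of reach is approached as far as the arm can. A call with a gripper value outside its range is refused whole. The fingers move at their own pace and stop on an object; the grip force is fixed at half the most. Time passes only in rows, so rows that repeat a pose let the fingers close. It gives the time, the measured TCP pose, the force and the opening at its end, in the units of the state.
- robot.get_obs(): the state, without advancing time (a new reading comes with each control period).
- snapshot(name): name is "scene" or "side" or "wrist"; returns the picture (384x512x3 uint8, red, green, blue); there is no depth.
- camera_info(name): a dict with "fx", "fy", "cx", "cy" (pixels), "cam_to_world" (4x4, takes a point from camera to world coordinates). Camera axes: x right, y down, z forward; pixel columns grow to the right and rows downward; lengths in m; the calibration is good to about 2 mm. The wrist camera is an equidistant fisheye: a pixel r from the principal point sees the ray r / f radians off the axis. A picture is of the moment at which its call begins: read the wrist's pose just before it. camera_info takes no time and is no camera call; for the wrist camera it gives the pose at the moment of the call.
- ticket.close_job(): hands the job in, once; it reports no verdict.
The state is a dict: "time": time; "joint_positions": joint angles; "qvel": joint speeds; "joint_torque": joint torques, N m; "tool_pos": TCP position; "ee_rot": TCP orientation; "wrist_force": force on the tool from outside, world axes, zero at the start; "wrist_torque": the same for the moment, N m; "width": finger opening in m.
Only numpy, scipy, OpenCV 4.12 (cv2) and the standard library are available. Lean on these libraries where they do the work, as an engineer would, in place of code of your own. Each camera call takes 0.05 s, during which the arm holds its last target.

## Working session

There is one attempt and no reset: what is moved stays moved. The work goes in short steps, Python scripts to look and compute and a shell command to move; the robot and the scene stay as the last step left them, time stands still between calls to the robot, and variables do not carry over. Pictures are saved under pics/ and viewed, and the job is handed in when it is done.

```bash
ls; mkdir -p pics
python3 - <<'E'
from bench import robot,snapshot,camera_info
import cv2
print(robot.get_obs())
for n in ["scene","side","wrist"]:
    i=camera_info(n);print(n,i)
    im=snapshot(n);cv2.imwrite(f"pics/{n}0.png",im[:,:,::-1])
E
```

```text
pics
{'time': 0.0, 'joint_positions': array([-1.03102839e-01,  8.79520896e-02,  1.37226252e+00, -4.50700752e-05,
        1.68356995e+00, -1.03128743e-01]), 'qvel': array([ 6.06029530e-05, -7.59531978e-04, -2.55605081e-04, -7.97924800e-04,
        1.12036463e-03,  1.19162167e-03]), 'joint_torque': array([ 1.28542815e-03, -3.40182602e+01, -3.02423716e+01,  7.18220207e-02,
        3.29729996e-02, -1.13141955e-04]), 'tool_pos': array([5.49452568e-01, 3.46755678e-05, 2.04301566e-01]), 'ee_rot': array([-1.57061524e+00,  2.18487080e-03,  2.10789778e-05]), 'wrist_force': array([ 0.59554135, -0.37575498, -0.26522136]), 'wrist_torque': array([ 0.02449334, -0.00624713,  0.03245037]), 'width': 0.09398722217379094}
scene {'fx': 392.80115801283654, 'fy': 392.80115801283654, 'cx': 258.7016179182313, 'cy': 188.03409994398683, 'cam_to_world': array([[-0.59717293,  0.43092237, -0.6765282 ,  1.07572631],
       [ 0.80209919,  0.31595444, -0.50676393,  0.47551472],
       [-0.00462382, -0.84526842, -0.53432192,  0.50923101],
       [ 0.        ,  0.        ,  0.        ,  1.        ]])}
side {'fx': 420.7228249273451, 'fy': 420.7228249273451, 'cx': 257.0200718530488, 'cy': 188.39676354461415, 'cam_to_world': array([[-0.96468374, -0.18027272,  0.19205994,  0.35373152],
       [-0.26340576,  0.66472722, -0.69911024,  0.82555689],
       [-0.00163697, -0.72500998, -0.68873642,  0.80984954],
       [ 0.        ,  0.        ,  0.        ,  1.        ]])}
wrist {'fx': 297.3186396354542, 'fy': 297.3186396354542, 'cx': 253.17516604727157, 'cy': 190.56204777327775, 'cam_to_world': array([[ 9.99997870e-01,  6.28210729e-04, -1.96624351e-03,
         5.49551662e-01],
       [ 3.46178812e-05, -9.57532986e-01, -2.88323742e-01,
         8.53311004e-02],
       [-2.06387109e-03,  2.88323060e-01, -9.57530967e-01,
         3.84064040e-01],
       [ 0.00000000e+00,  0.00000000e+00,  0.00000000e+00,
         1.00000000e+00]])}
```

View pics/scene0.png

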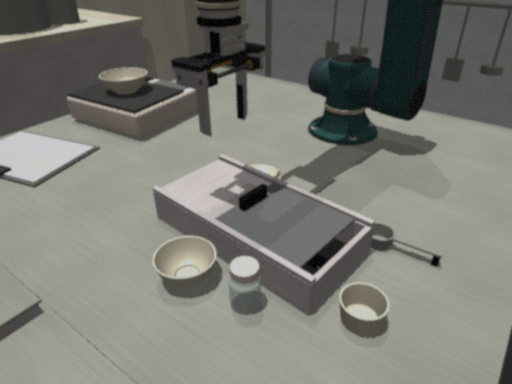

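View pics/side0.png

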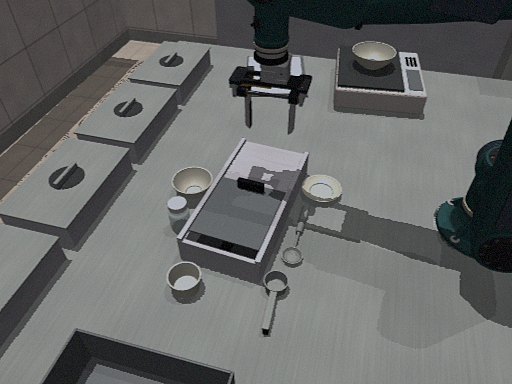

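View pics/wrist0.png

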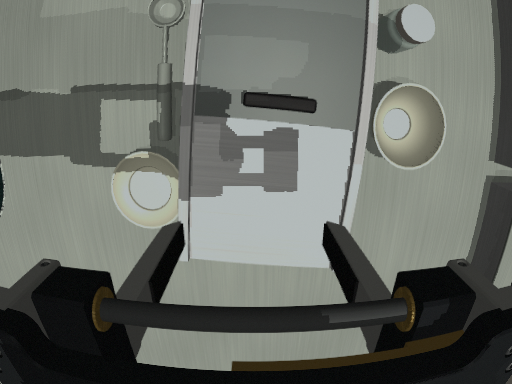

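The unit's opening end points roughly to world +y, and the cover is partly open. Next I'll enlarge these views to pick out corners.

Run:
```python
import cv2
a=cv2.imread("pics/scene0.png")[150:310,140:400];cv2.imwrite("pics/sceneC.png",cv2.resize(a,None,fx=3,fy=3,interpolation=cv2.INTER_CUBIC))
a=cv2.imread("pics/side0.png")[130:280,160:350];cv2.imwrite("pics/sideC.png",cv2.resize(a,None,fx=4,fy=4,interpolation=cv2.INTER_CUBIC))
```

```text
(no output)
```

View pics/sceneC.png

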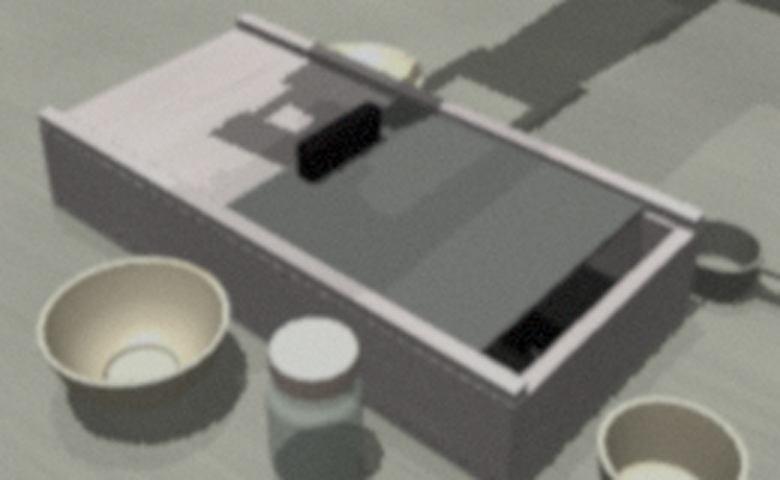

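View pics/sideC.png

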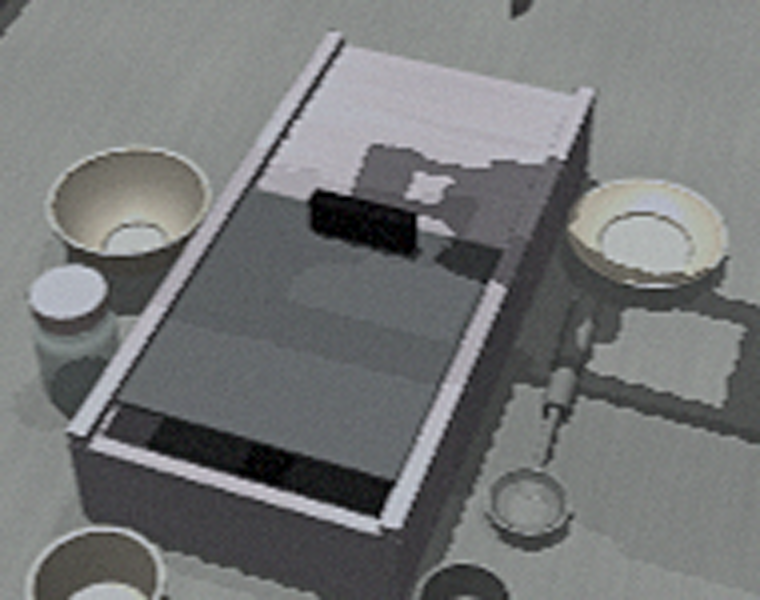

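```bash
cat > h.py <<'E'
import numpy as np
from bench import robot,snapshot,camera_info
def ray(n,u,v,info=None):
    i=info or camera_info(n);T=np.array(i["cam_to_world"]);x=(u-i["cx"])/i["fx"];y=(v-i["cy"])/i["fy"]
    if n=="wrist":
        r=np.hypot(x,y);d=np.array([np.sin(r)*x/r,np.sin(r)*y/r,np.cos(r)]) if r>0 else np.array([0,0,1.])
    else: d=np.array([x,y,1.]);d/=np.linalg.norm(d)
    return T[:3,3],T[:3,:3]@d
def plane(n,u,v,z,info=None):
    o,d=ray(n,u,v,info);return o+d*(z-o[2])/d[2]
def tri(rs):
    A=np.zeros((3,3));b=np.zeros(3)
    for o,d in rs:
        P=np.eye(3)-np.outer(d,d);A+=P;b+=P@o
    p=np.linalg.solve(A,b);e=[np.linalg.norm((np.eye(3)-np.outer(d,d))@(p-o)) for o,d in rs]
    return p,max(e)
E
python3 - <<'E'
from h import *
S=lambda x,y:(140+x/3,150+y/3)
D=lambda x,y:(160+x/4,130+y/4)
for k,a,b in [("A",(42,115),(333,33)),("B",(520,390),(72,433)),("C",(702,215),(400,527)),("D",(240,17),(592,90)),("hand-y",(300,148),(313,192)),("hand+y",(378,105),(415,213)),("covedge",(645,210),(393,483)),("covedge2",(487,357),(118,405))]:
    p,e=tri([ray("scene",*S(*a)),ray("side",*D(*b))]);z=.102 if "hand" in k else .074 if 'cov' in k else .078
    print(k,p.round(4),round(e,4),plane("scene",*S(*a),z).round(4),plane("side",*D(*b),z).round(4))
E
```

```text
A [ 0.6531 -0.1139  0.0736] 0.0009 [ 0.658  -0.1065  0.078 ] [ 0.6516 -0.1098  0.078 ]
B [0.6868 0.2856 0.0768] 0.0004 [0.6881 0.2865 0.078 ] [0.6863 0.286  0.078 ]
C [0.4925 0.2997 0.0749] 0.0013 [0.4978 0.3023 0.078 ] [0.4918 0.3003 0.078 ]
D [ 0.4603 -0.1011  0.072 ] 0.0002 [ 0.4689 -0.0928  0.078 ] [ 0.4594 -0.0938  0.078 ]
hand-y [0.6076 0.0804 0.0986] 0.0008 [0.6121 0.0847 0.102 ] [0.6065 0.0828 0.102 ]
hand+y [0.5394 0.0897 0.102 ] 0.0033 [0.5427 0.0942 0.102 ] [0.5399 0.0848 0.102 ]
covedge [0.5045 0.2688 0.0716] 0.0007 [0.5082 0.2707 0.074 ] [0.5039 0.2698 0.074 ]
covedge2 [0.6716 0.2568 0.072 ] 0.0012 [0.6743 0.2591 0.074 ] [0.6708 0.2569 0.074 ]
```

Two-view triangulation puts the unit origin at about (0.577, 0.120) with heading 85.4°. The handle is at unit x≈-32, so the cover is about 22 mm open. I'll bring the shut fingers down on the handle's +x side.

```bash
python3 -m creep '[{"slide":[7,0,30],"roll":2,"grip":1},{"slide":[14,0,60],"roll":3,"grip":1},{"slide":[21,0,90],"roll":4.6,"grip":1},{"slide":[27,0,120],"roll":4.6,"grip":1},{"slide":[27,20,120],"roll":4.6,"grip":1},{"slide":[27,40,120],"roll":4.6,"grip":1},{"slide":[27,60,120],"roll":4.6,"grip":1},{"slide":[27,80,120],"roll":4.6,"grip":1},{"slide":[27,80,120],"roll":4.6,"grip":1},{"slide":[27,80,120],"roll":4.6,"grip":1}]'
python3 - <<'E'
from h import *
import cv2
print(robot.get_obs())
for n in ["side","scene","wrist"]:cv2.imwrite(f"pics/{n}1.png",cv2.resize(snapshot(n)[:,:,::-1],None,fx=1.5,fy=1.5))
E
```

```text
time: 0.98
tool_pos: [0.5759, 0.1199, 0.1239]
ee_rot: [-1.571, 0.004, -0.08]
wrist_force: [-0.1, -0.1, 0.0]
width: 0.0308
{'time': 0.9833, 'joint_positions': array([1.08880556e-01, 2.03621079e-01, 1.40143630e+00, 1.88493269e-05,
       1.54031148e+00, 1.89123117e-01]), 'qvel': array([-0.00179045, -0.0257103 , -0.05716242, -0.00011759,  0.00342562,
        0.0002608 ]), 'joint_torque': array([ 6.56536664e-02, -3.70047426e+01, -2.83701289e+01,  7.47673376e-02,
        1.61582557e-02, -1.34841150e-03]), 'tool_pos': array([0.57591013, 0.11989819, 0.12393027]), 'ee_rot': array([-1.57148775,  0.00371242, -0.08024445]), 'wrist_force': array([-0.11816591, -0.1189511 ,  0.02727995]), 'wrist_torque': array([ 0.01066238,  0.00193762, -0.02190437]), 'width': 0.030755947187830306}
```

View pics/side1.png

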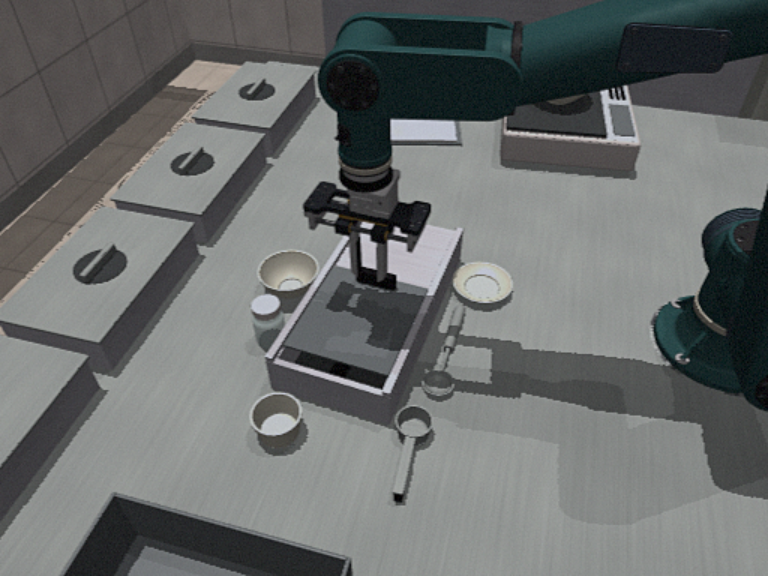

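View pics/wrist1.png

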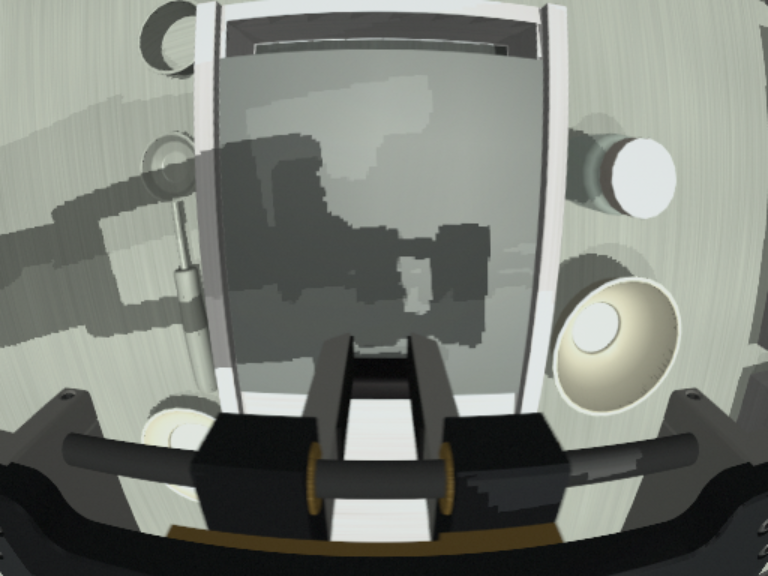

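```bash
python3 -m creep '[{"slide":[0,15,0],"roll":0,"grip":1},{"slide":[0,30,0],"roll":0,"grip":1},{"slide":[0,38,0],"roll":0,"grip":1},{"slide":[0,38,0],"roll":0,"grip":1},{"slide":[0,38,-8],"roll":0,"grip":1},{"slide":[0,38,-16],"roll":0,"grip":1},{"slide":[0,38,-24],"roll":0,"grip":1},{"slide":[0,38,-36],"roll":0,"grip":1},{"slide":[0,38,-48],"roll":0,"grip":1},{"slide":[0,38,-60],"roll":0,"grip":1},{"slide":[0,38,-60],"roll":0,"grip":1}]'
```

```text
time: 2.05
tool_pos: [0.5723, 0.0568, 0.088]
ee_rot: [-1.573, -0.001, -0.083]
wrist_force: [-0.2, 0.5, -0.4]
width: 0.0004
```

Run:
```python
from h import *
import cv2
print(robot.get_obs()["wrist_force"])
for n in ["side"]:cv2.imwrite(f"pics/{n}2.png",cv2.resize(snapshot(n)[:,:,::-1],None,fx=1.5,fy=1.5))
```

```text
[-0.19449986  0.48960038 -0.39527162]
```

View pics/side2.png

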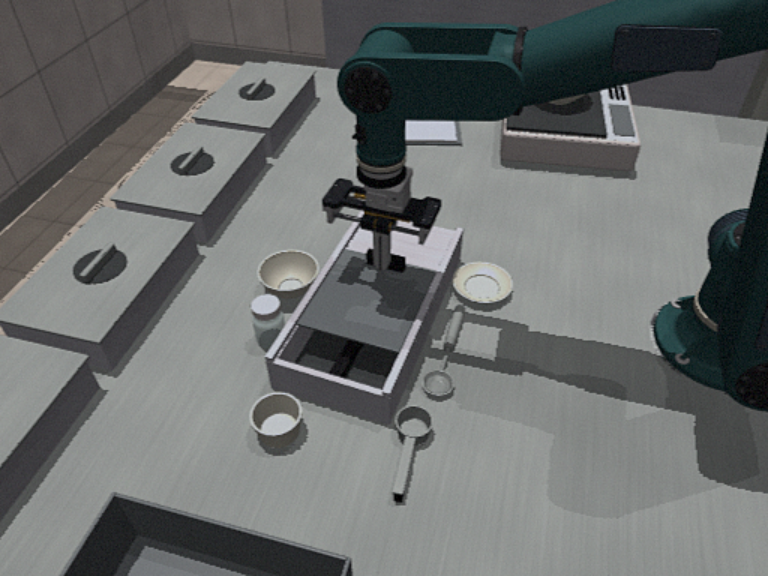

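The cover slides with the fingers. I'll keep pushing and slow down near the stop.

```bash
python3 -m creep '[{"slide":[0,0,-12],"roll":0,"grip":1},{"slide":[0,0,-26],"roll":0,"grip":1},{"slide":[0,0,-42],"roll":0,"grip":1},{"slide":[0,0,-58],"roll":0,"grip":1},{"slide":[0,0,-74],"roll":0,"grip":1},{"slide":[0,0,-90],"roll":0,"grip":1},{"slide":[0,0,-102],"roll":0,"grip":1},{"slide":[0,0,-110],"roll":0,"grip":1},{"slide":[0,0,-116],"roll":0,"grip":1},{"slide":[0,0,-118],"roll":0,"grip":1},{"slide":[0,0,-120],"roll":0,"grip":1},{"slide":[0,0,-120],"roll":0,"grip":1}]'
python3 -m creep '[{"slide":[0,0,-2],"roll":0,"grip":1},{"slide":[0,0,-4],"roll":0,"grip":1},{"slide":[0,0,-4],"roll":0,"grip":1}]'
```

```text
time: 3.1
tool_pos: [0.5624, -0.0597, 0.0872]
ee_rot: [-1.571, 0.0, -0.08]
wrist_force: [-0.4, 0.6, -0.9]
width: 0.0002
time: 3.35
tool_pos: [0.5622, -0.0633, 0.0872]
ee_rot: [-1.571, 0.0, -0.08]
wrist_force: [-1.2, 2.3, -0.0]
width: 0.0005
```

```bash
python3 -m creep '[{"slide":[0,0,-2],"roll":0,"grip":1},{"slide":[0,0,-4],"roll":0,"grip":1},{"slide":[0,0,-4],"roll":0,"grip":1}]'
python3 -m creep '[{"slide":[0,0,-2],"roll":0,"grip":1},{"slide":[0,0,-4],"roll":0,"grip":1},{"slide":[0,0,-4],"roll":0,"grip":1}]'
```

```text
time: 3.6
tool_pos: [0.5621, -0.0634, 0.0873]
ee_rot: [-1.563, 0.0, -0.079]
wrist_force: [0.6, 9.6, 0.7]
width: 0.0004
time: 3.85
tool_pos: [0.5622, -0.0635, 0.0874]
ee_rot: [-1.555, 0.0, -0.077]
wrist_force: [1.1, 18.3, 0.4]
width: 0.0009
```

The force rose with no further motion, so the cover is against its stop. Next I back off, rise, and move over the opening with the gripper open.

```bash
python3 -m creep '[{"slide":[0,0,10],"roll":0,"grip":1},{"slide":[0,0,20],"roll":0,"grip":1},{"slide":[0,-20,35],"roll":0,"grip":1},{"slide":[0,-50,60],"roll":0,"grip":0.5},{"slide":[0,-80,90],"roll":0,"grip":0},{"slide":[0,-110,120],"roll":0,"grip":0},{"slide":[0,-115,150],"roll":0,"grip":0},{"slide":[0,-115,180],"roll":0,"grip":0},{"slide":[0,-115,210],"roll":0,"grip":0},{"slide":[0,-115,230],"roll":0,"grip":0},{"slide":[0,-115,230],"roll":0,"grip":0},{"slide":[0,-115,230],"roll":0,"grip":0},{"slide":[0,-115,230],"roll":0,"grip":0}]'
python3 - <<'E'
from h import *
import cv2,pickle
o=robot.get_obs();print(o["tool_pos"],o["ee_rot"])
inf={n:camera_info(n) for n in ["side","scene","wrist"]};pickle.dump(inf,open("inf3.pkl","wb"))
for n in ["side","scene","wrist"]:
  im=snapshot(n)[:,:,::-1];cv2.imwrite(f"pics/{n}3.png",im);cv2.imwrite(f"pics/{n}3b.png",cv2.resize(im,None,fx=1.5,fy=1.5))
E
```

```text
time: 4.93
tool_pos: [0.5803, 0.1569, 0.2025]
ee_rot: [-1.572, -0.001, -0.081]
wrist_force: [0.3, -0.8, -0.4]
width: 0.0641
[0.58033172 0.15687989 0.20249997] [-1.57234034e+00 -7.76484474e-04 -8.09221397e-02]
```

View pics/side3b.png

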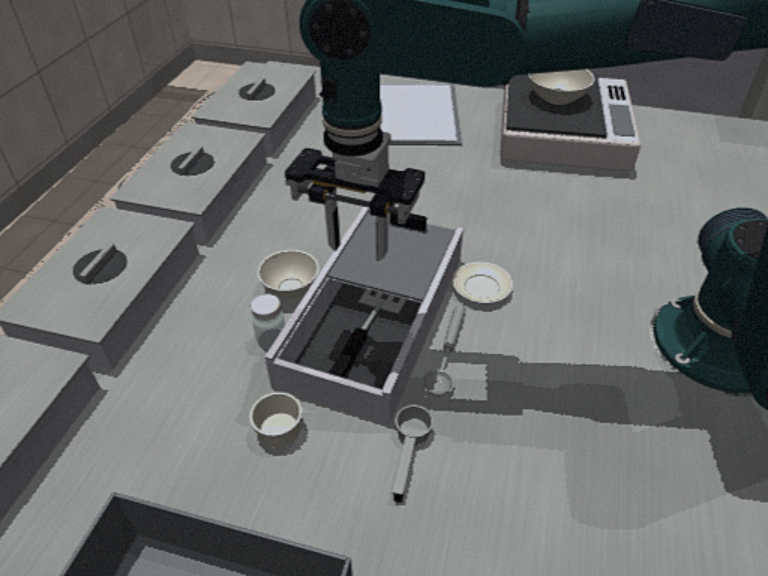

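View pics/wrist3b.png

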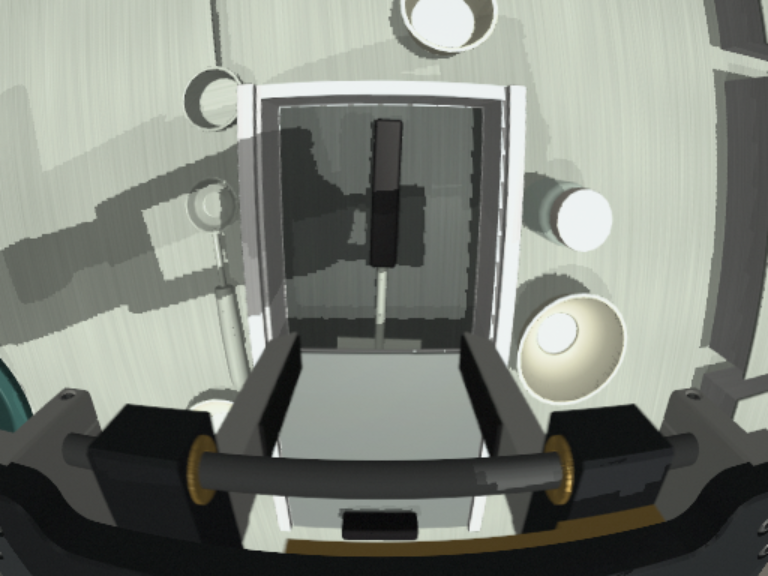

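View pics/scene3b.png

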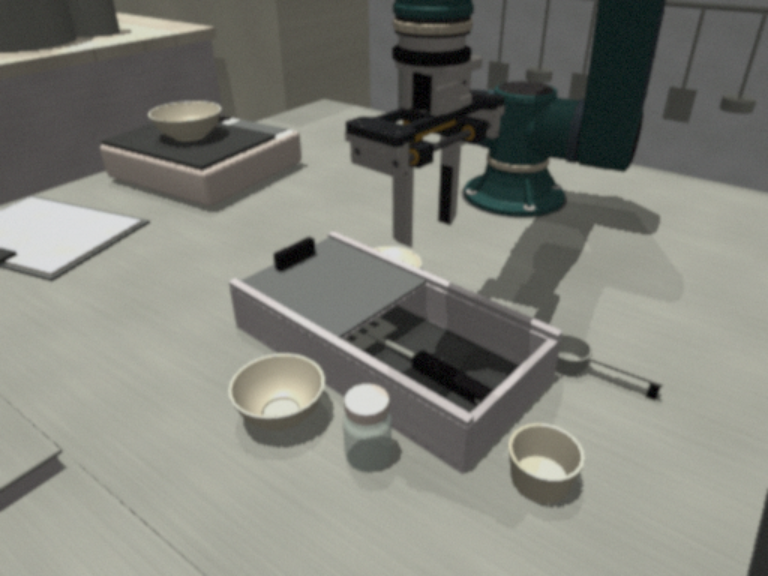

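Run:
```python
from h import *
import cv2,pickle
inf=pickle.load(open("inf3.pkl","rb"))
im=cv2.imread("pics/side3.png")[180:270,180:310];cv2.imwrite("pics/side3c.png",cv2.resize(im,None,fx=6,fy=6,interpolation=cv2.INTER_CUBIC))
im=cv2.imread("pics/wrist3.png")[60:240,150:360];cv2.imwrite("pics/wrist3c.png",cv2.resize(im,None,fx=3.3333,fy=3.3333,interpolation=cv2.INTER_CUBIC))
im=cv2.imread("pics/scene3.png")[180:290,210:390];cv2.imwrite("pics/scene3c.png",cv2.resize(im,None,fx=4,fy=4,interpolation=cv2.INTER_CUBIC))
```

```text
(no output)
```

View pics/side3c.png

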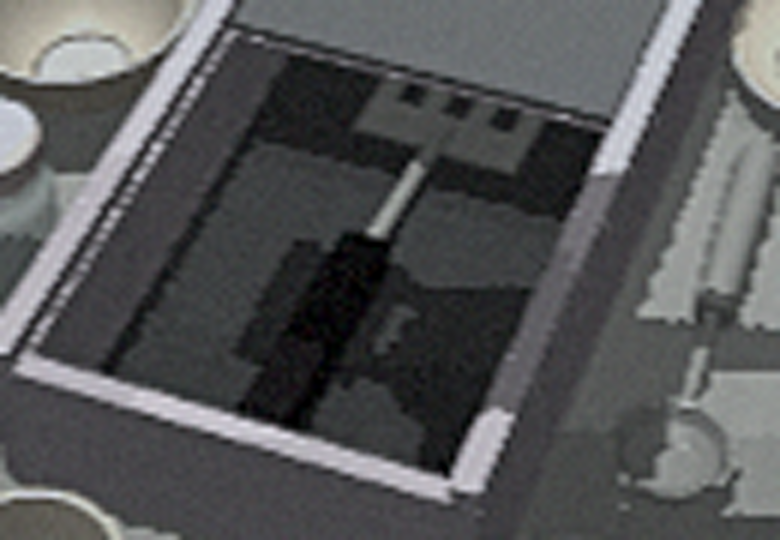

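View pics/wrist3c.png

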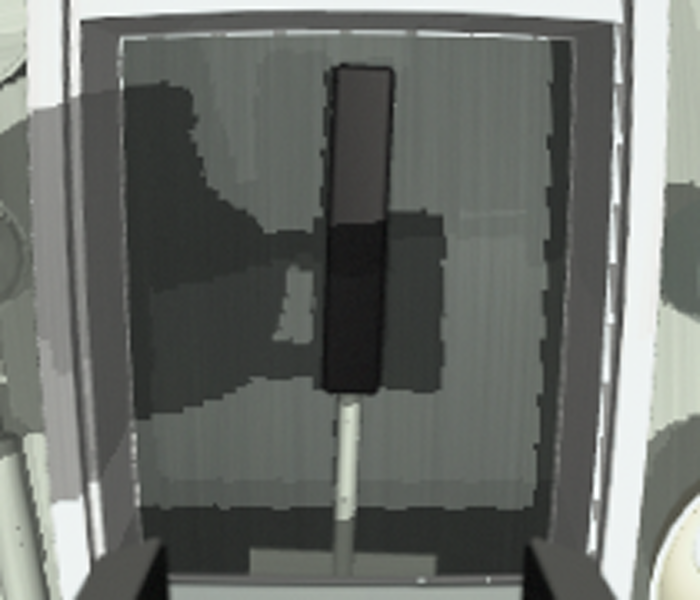

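View pics/scene3c.png

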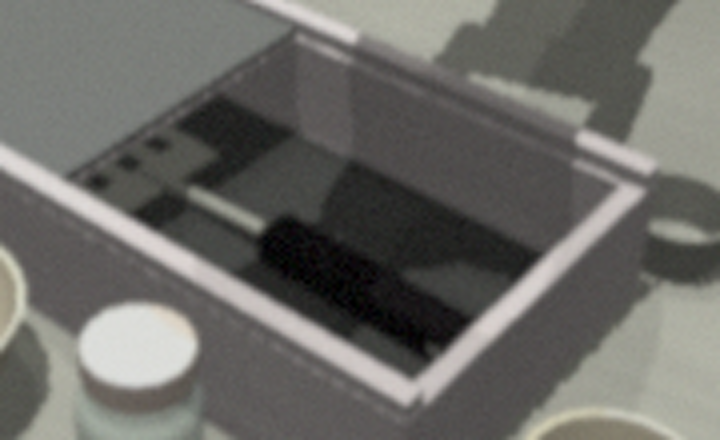

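Run:
```python
from h import *
import pickle
inf=pickle.load(open("inf3.pkl","rb"));W=inf["wrist"]
w=lambda x,y:(150+x/3.3333,60+y/3.3333)
O=np.array([.577,.120]);a=np.radians(85.4);ux=np.array([np.cos(a),np.sin(a)]);uy=np.array([-ux[1],ux[0]])
U=lambda p:((p[:2]-O)@ux*1000,(p[:2]-O)@uy*1000,p[2]*1000)
f=[("wrist",)+w(350,392),("side",180+367/6,180+237/6),("scene",210+277/4,180+218/4)]
R=[ray(n,u,v,inf[n]) for n,u,v in f]
for s in ([0,1],[0,2],[0,1,2]):
    p,e=tri([R[i] for i in s]);print("front",p.round(4),round(e,4),np.round(U(p),1))
for k,c,z in [("front",(350,392),.03),("butt",(363,66),.03),("shank",(342,560),.022),("endwall",(350,12),.068),("rail-L inner",(70,300),.078),("rail-R",(632,300),.078),("floorL",(135,480),.01),("floorR",(535,480),.01),("deck",(350,578),.074)]:
    p=plane("wrist",*w(*c),z,W);print(k,p.round(4),np.round(U(p),1))
```

```text
front [0.5812 0.1511 0.0272] 0.0008 [31.3 -1.7 27.2]
front [0.5817 0.1533 0.0319] 0.0006 [33.6 -2.  31.9]
front [0.5806 0.1527 0.0301] 0.0014 [32.9 -1.  30.1]
front [0.5819 0.1522 0.03  ] [32.5 -2.3 30. ]
butt [0.5958 0.2692 0.03  ] [150.2  -6.8  30. ]
shank [0.5732 0.082  0.022 ] [-38.2   0.7  22. ]
endwall [0.5922 0.2839 0.068 ] [164.5  -2.   68. ]
rail-L inner [0.4965 0.2021 0.078 ] [75.4 86.9 78. ]
rail-R [0.6746 0.1878 0.078 ] [ 75.4 -91.8  78. ]
floorL [0.4922 0.1178 0.01  ] [-9.  84.3 10. ]
floorR [0.6531 0.1048 0.01  ] [ -9.  -77.1  10. ]
deck [0.5774 0.0981 0.074 ] [-21.8  -2.1  74. ]
```

Findings:
- The turner handle's front end is at unit x≈32.5 and its top is at z≈30 mm (27–32 from the view pairs).
- The butt is at unit x≈150, and the turner is turned -2.2° relative to the unit.

I'll grip at about turner x=100.

```bash
python3 -m creep '[{"slide":[2,0,25],"roll":1,"grip":0},{"slide":[4,0,50],"roll":2.2,"grip":0},{"slide":[5,0,70],"roll":2.2,"grip":0},{"slide":[5,20,70],"roll":2.2,"grip":0},{"slide":[5,45,70],"roll":2.2,"grip":0},{"slide":[5,70,70],"roll":2.2,"grip":0},{"slide":[5,95,70],"roll":2.2,"grip":0},{"slide":[5,120,70],"roll":2.2,"grip":0},{"slide":[5,140,70],"roll":2.2,"grip":0},{"slide":[5,155,70],"roll":2.2,"grip":0},{"slide":[5,165,70],"roll":2.2,"grip":0},{"slide":[5,170,70],"roll":2.2,"grip":0},{"slide":[5,170,70],"roll":2.2,"grip":0},{"slide":[5,170,70],"roll":2.2,"grip":0}]'
python3 - <<'E'
from h import *
import cv2
o=robot.get_obs();print(o["tool_pos"],o["ee_rot"])
for n in ["side","wrist"]:cv2.imwrite(f"pics/{n}4.png",cv2.resize(snapshot(n)[:,:,::-1],None,fx=1.5,fy=1.5))
E
```

```text
time: 6.25
tool_pos: [0.5914, 0.227, 0.0334]
ee_rot: [-1.57, -0.001, -0.119]
wrist_force: [-0.4, 0.3, 0.7]
width: 0.0939
[0.59136279 0.22700641 0.03338823] [-1.57033986e+00 -1.40077088e-03 -1.19224987e-01]
```

View pics/side4.png

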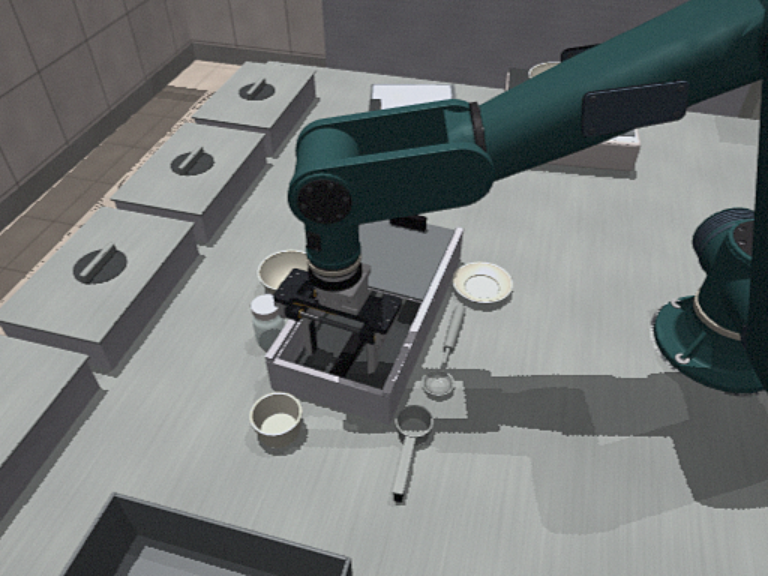

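View pics/wrist4.png

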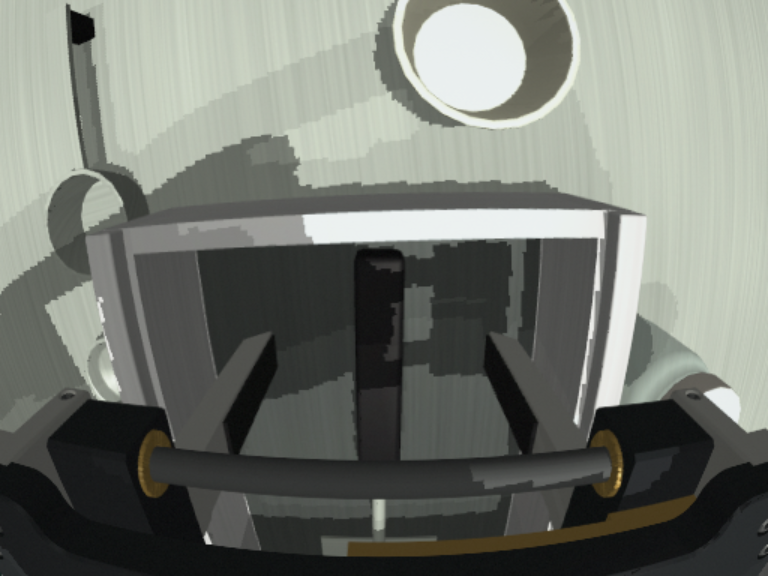

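The handle is centred and aligned between the fingers. I'll lower the last 18 mm and close.

```bash
python3 -m creep '[{"slide":[0,8,0],"roll":0,"grip":0},{"slide":[0,14,0],"roll":0,"grip":0},{"slide":[0,18,0],"roll":0,"grip":0},{"slide":[0,18,0],"roll":0,"grip":0},{"slide":[0,18,0],"roll":0,"grip":1},{"slide":[0,18,0],"roll":0,"grip":1},{"slide":[0,18,0],"roll":0,"grip":1},{"slide":[0,18,0],"roll":0,"grip":1},{"slide":[0,18,0],"roll":0,"grip":1},{"slide":[0,18,0],"roll":0,"grip":1},{"slide":[0,18,0],"roll":0,"grip":1},{"slide":[0,18,0],"roll":0,"grip":1},{"slide":[0,18,0],"roll":0,"grip":1},{"slide":[0,18,0],"roll":0,"grip":1},{"slide":[0,18,0],"roll":0,"grip":1},{"slide":[0,18,0],"roll":0,"grip":1}]'
```

```text
time: 7.68
tool_pos: [0.5907, 0.2272, 0.0145]
ee_rot: [-1.571, -0.0, -0.119]
wrist_force: [-0.3, -0.0, 0.7]
width: 0.0219
```

```bash
python3 -m creep '[{"slide":[0,-5,0],"roll":0,"grip":1},{"slide":[0,-10,0],"roll":0,"grip":1},{"slide":[0,-15,0],"roll":0,"grip":1},{"slide":[0,-20,0],"roll":0,"grip":1},{"slide":[0,-25,0],"roll":0,"grip":1},{"slide":[0,-30,0],"roll":0,"grip":1},{"slide":[0,-30,0],"roll":0,"grip":1}]'
python3 - <<'E'
from h import *
import cv2
for n in ["side","wrist","scene"]:cv2.imwrite(f"pics/{n}5.png",cv2.resize(snapshot(n)[:,:,::-1],None,fx=1.5,fy=1.5))
E
```

```text
time: 8.27
tool_pos: [0.5916, 0.2275, 0.0463]
ee_rot: [-1.57, -0.003, -0.119]
wrist_force: [0.4, 0.5, -2.4]
width: 0.0215
```

View pics/scene5.png

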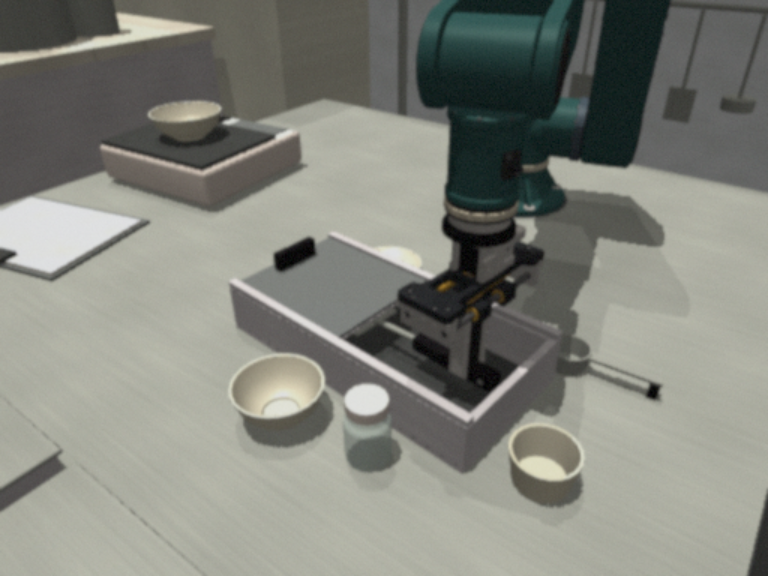

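View pics/wrist5.png

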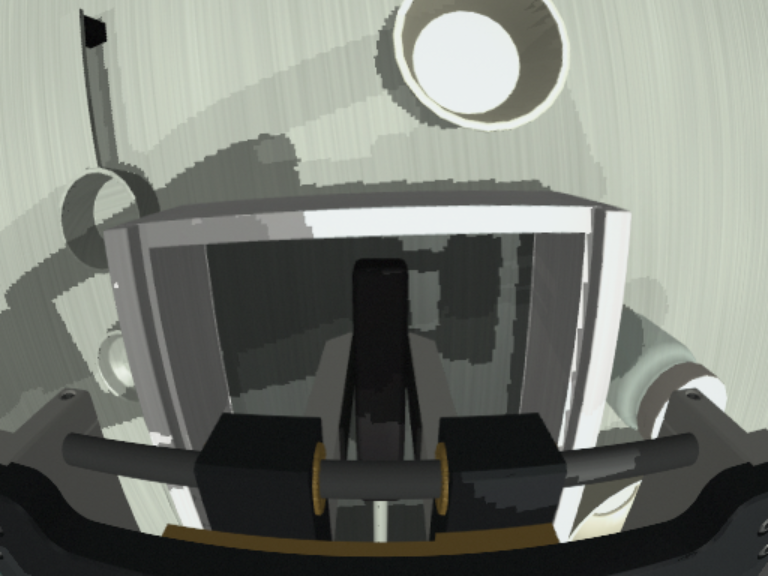

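The grip holds and the turner rose level, with its full weight on the wrist. Lifting further brings the shank against the deck edge, which will pivot the handle up in the grip. I'll go gently and watch the force.

```bash
python3 -m creep '[{"slide":[0,-4,0],"roll":0,"grip":1},{"slide":[0,-8,0],"roll":0,"grip":1},{"slide":[0,-12,0],"roll":0,"grip":1},{"slide":[0,-15,0],"roll":0,"grip":1},{"slide":[0,-18,0],"roll":0,"grip":1},{"slide":[0,-21,0],"roll":0,"grip":1},{"slide":[0,-24,0],"roll":0,"grip":1},{"slide":[0,-24,0],"roll":0,"grip":1}]'
python3 -m creep '[{"slide":[0,-3,0],"roll":0,"grip":1},{"slide":[0,-6,0],"roll":0,"grip":1},{"slide":[0,-9,0],"roll":0,"grip":1},{"slide":[0,-12,0],"roll":0,"grip":1},{"slide":[0,-12,0],"roll":0,"grip":1}]'
python3 - <<'E'
from h import *
import cv2
for n in ["side","scene"]:cv2.imwrite(f"pics/{n}6.png",cv2.resize(snapshot(n)[:,:,::-1][130:300,150:400],None,fx=3,fy=3))
E
```

```text
time: 9.08
tool_pos: [0.591, 0.2274, 0.0693]
ee_rot: [-1.57, -0.001, -0.119]
wrist_force: [-1.1, 1.1, -2.6]
width: 0.0217
time: 9.5
tool_pos: [0.591, 0.2274, 0.0815]
ee_rot: [-1.57, -0.001, -0.119]
wrist_force: [-0.6, 0.1, -3.5]
width: 0.0213
```

View pics/scene6.png

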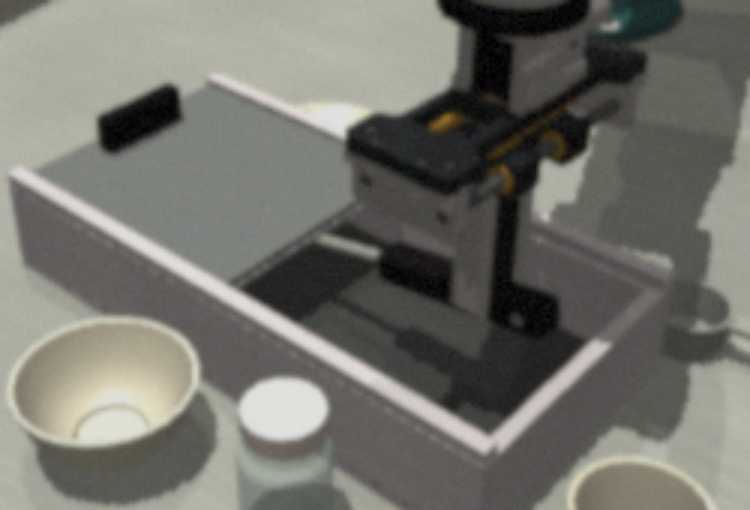

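View pics/side6.png

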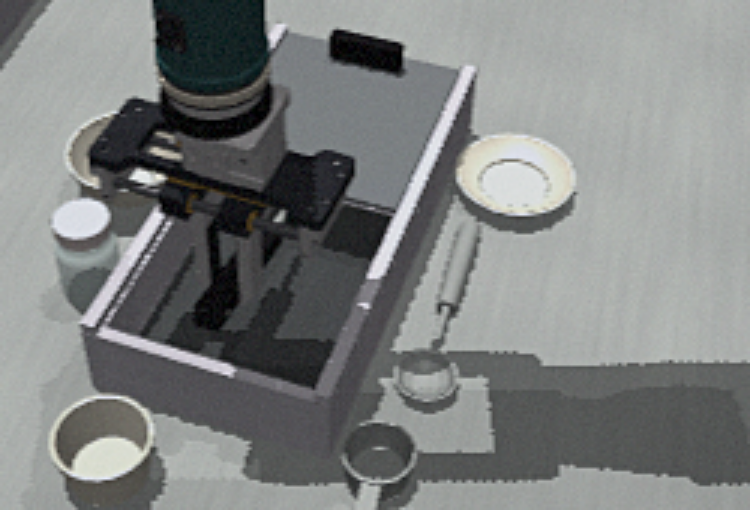

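The force is only about 1 N above the weight, and the turner has begun to tilt (roughly 9° by geometry). I'll keep lifting.

```bash
python3 -m creep '[{"slide":[0,-4,0],"roll":0,"grip":1},{"slide":[0,-8,0],"roll":0,"grip":1},{"slide":[0,-12,0],"roll":0,"grip":1},{"slide":[0,-16,0],"roll":0,"grip":1},{"slide":[0,-20,0],"roll":0,"grip":1},{"slide":[0,-24,0],"roll":0,"grip":1},{"slide":[0,-28,0],"roll":0,"grip":1},{"slide":[0,-32,0],"roll":0,"grip":1},{"slide":[0,-36,0],"roll":0,"grip":1},{"slide":[0,-36,0],"roll":0,"grip":1}]'
python3 - <<'E'
from h import *
import cv2
for n in ["side","scene"]:cv2.imwrite(f"pics/{n}7.png",cv2.resize(snapshot(n)[:,:,::-1][130:300,150:400],None,fx=3,fy=3))
E
```

```text
time: 10.43
tool_pos: [0.5911, 0.2275, 0.1178]
ee_rot: [-1.57, -0.002, -0.119]
wrist_force: [-0.8, 0.2, -2.3]
width: 0.0216
```

View pics/scene7.png

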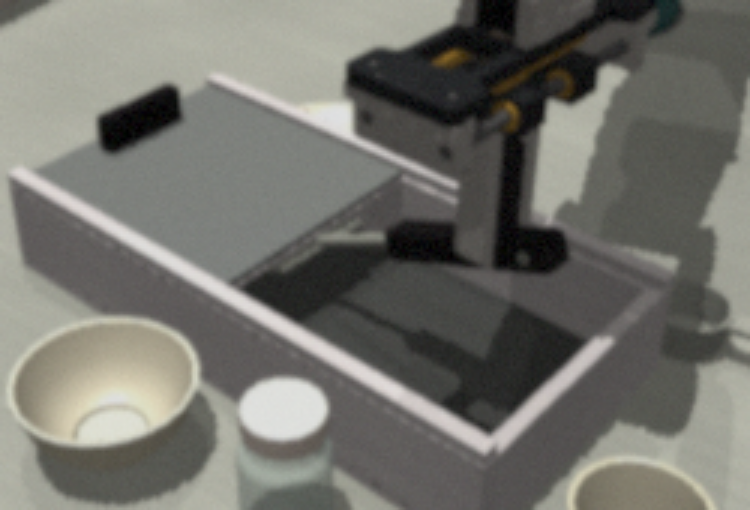

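View pics/side7.png

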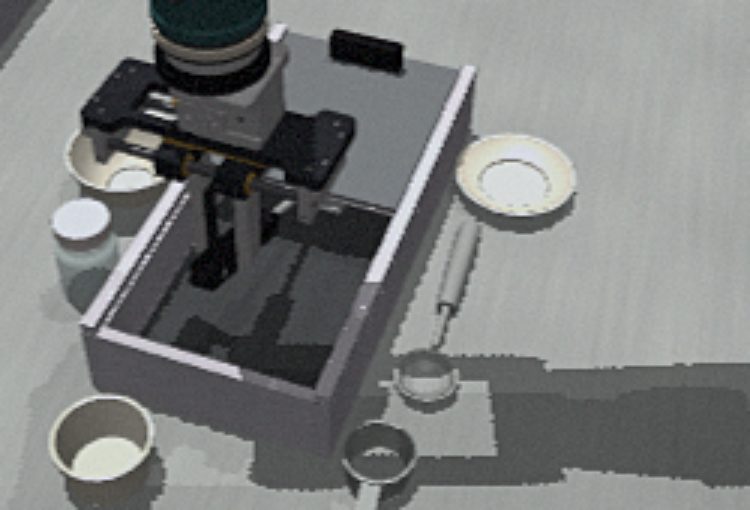

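The turner is now tilted handle-up by about 20°. I'll pull along its own axis, out from under the deck.

```bash
python3 -m creep '[{"slide":[0,-2,6],"roll":0,"grip":1},{"slide":[0,-4,13],"roll":0,"grip":1},{"slide":[0,-7,20],"roll":0,"grip":1},{"slide":[0,-10,28],"roll":0,"grip":1},{"slide":[0,-13,36],"roll":0,"grip":1},{"slide":[0,-15,44],"roll":0,"grip":1},{"slide":[0,-18,52],"roll":0,"grip":1},{"slide":[0,-21,60],"roll":0,"grip":1},{"slide":[0,-21,60],"roll":0,"grip":1}]'
python3 -m creep '[{"slide":[0,-3,8],"roll":0,"grip":1},{"slide":[0,-6,16],"roll":0,"grip":1},{"slide":[0,-9,24],"roll":0,"grip":1},{"slide":[0,-12,32],"roll":0,"grip":1},{"slide":[0,-14,40],"roll":0,"grip":1},{"slide":[0,-17,48],"roll":0,"grip":1},{"slide":[0,-20,56],"roll":0,"grip":1},{"slide":[0,-23,64],"roll":0,"grip":1},{"slide":[0,-25,70],"roll":0,"grip":1},{"slide":[0,-25,70],"roll":0,"grip":1}]'
python3 - <<'E'
from h import *
import cv2
for n in ["side","scene"]:cv2.imwrite(f"pics/{n}8.png",cv2.resize(snapshot(n)[:,:,::-1][130:300,150:400],None,fx=3,fy=3))
E
```

```text
time: 11.28
tool_pos: [0.5981, 0.289, 0.1383]
ee_rot: [-1.569, -0.001, -0.117]
wrist_force: [0.1, 0.7, -2.2]
width: 0.022
time: 12.12
tool_pos: [0.6062, 0.358, 0.1631]
ee_rot: [-1.57, -0.001, -0.117]
wrist_force: [0.4, 0.1, -2.2]
width: 0.0215
```

View pics/scene8.png

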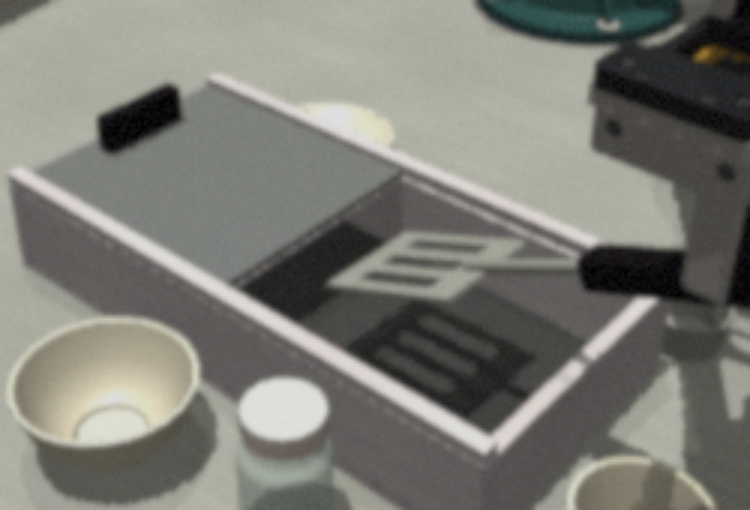

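View pics/side8.png

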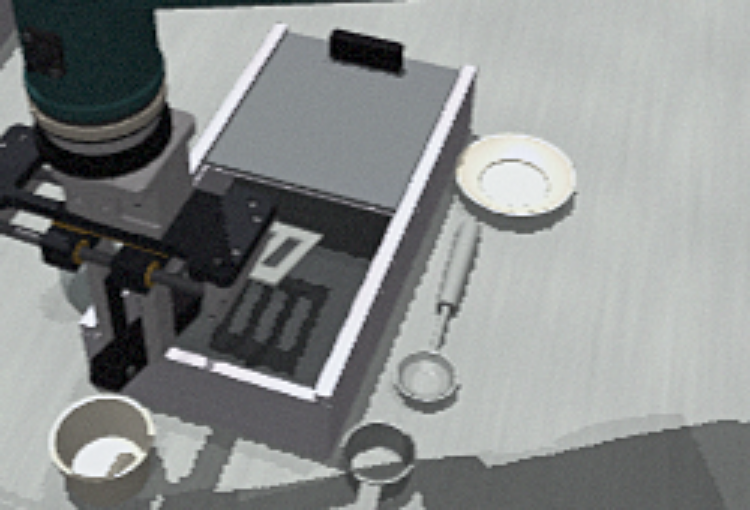

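The blade is clear of the deck. Now I lift straight up.

```bash
python3 -m creep '[{"slide":[0,-6,0],"roll":0,"grip":1},{"slide":[0,-14,0],"roll":0,"grip":1},{"slide":[0,-24,0],"roll":0,"grip":1},{"slide":[0,-36,0],"roll":0,"grip":1},{"slide":[0,-48,0],"roll":0,"grip":1},{"slide":[0,-60,0],"roll":0,"grip":1},{"slide":[0,-72,0],"roll":0,"grip":1},{"slide":[0,-84,0],"roll":0,"grip":1},{"slide":[0,-96,0],"roll":0,"grip":1},{"slide":[0,-106,0],"roll":0,"grip":1},{"slide":[0,-114,0],"roll":0,"grip":1},{"slide":[0,-120,0],"roll":0,"grip":1},{"slide":[0,-120,0],"roll":0,"grip":1},{"slide":[0,-120,0],"roll":0,"grip":1}]'
python3 - <<'E'
from h import *
import cv2
print(robot.get_obs()["qvel"])
for n in ["side","scene","wrist"]:
  im=snapshot(n)[:,:,::-1];cv2.imwrite(f"pics/{n}9r.png",im);cv2.imwrite(f"pics/{n}9.png",cv2.resize(im,None,fx=1.5,fy=1.5))
E
```

```text
time: 13.38
tool_pos: [0.6062, 0.3564, 0.2827]
ee_rot: [-1.571, -0.0, -0.119]
wrist_force: [-0.1, -0.1, -2.4]
width: 0.0216
[ 0.00079078  0.01120751  0.02704232  0.00163709 -0.00309563  0.00069334]
```

View pics/scene9.png

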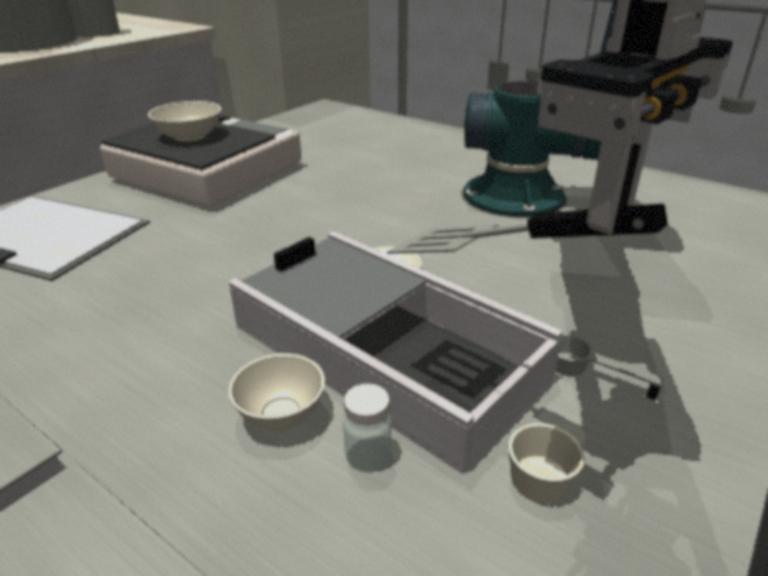

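View pics/side9.png

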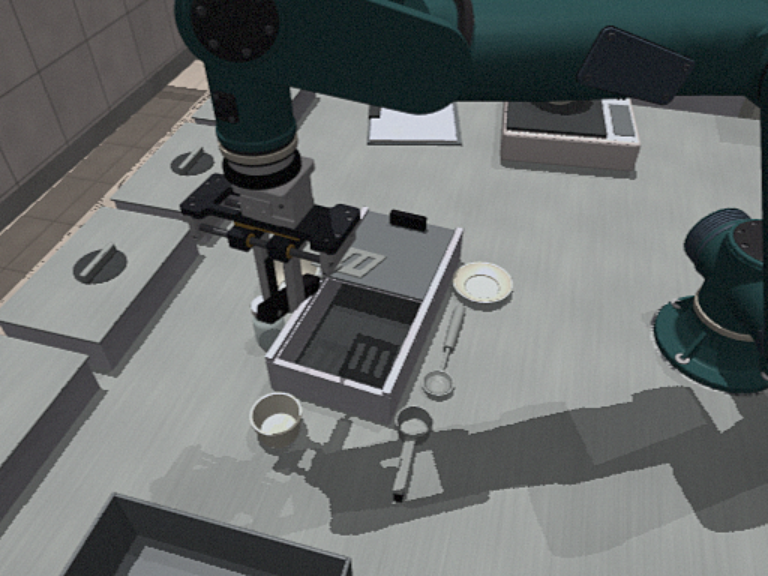

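Run:
```python
from h import *
p,e=tri([ray("scene",390/1.5,251/1.5),ray("side",367/1.5,252/1.5)]);print(p,e)
o=robot.get_obs();t=np.array(o["tool_pos"])+[0,0,.015];print(np.linalg.norm(p-t),np.degrees(np.arcsin((t-p)[2]/np.linalg.norm(p-t))))
import cv2
cv2.imwrite("pics/s9z.png",cv2.resize(cv2.imread("pics/scene9r.png")[120:190,230:450],None,fx=3.5,fy=3.5,interpolation=cv2.INTER_CUBIC))
```

```text
[0.58069031 0.10831137 0.16295065] 0.000667688658536038
0.282571510932554 28.144840037458955
```

View pics/s9z.png

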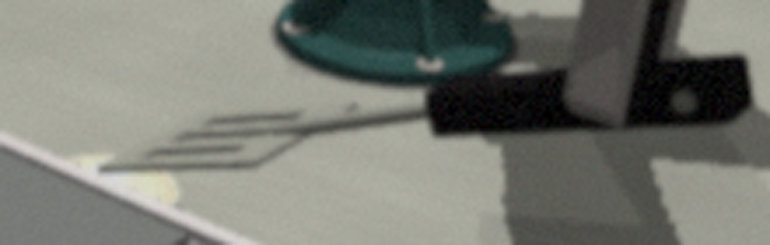

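```bash
python3 - <<'E'
from h import *
p,e=tri([ray("scene",272.9,162.3),ray("side",367/1.5,252/1.5)]);print(p,e)
t=np.array(robot.get_obs()["tool_pos"])+[0,0,.015];print(np.linalg.norm(p-t))
E
python3 -m creep '[{"slide":[0,-6,0],"roll":0,"grip":1},{"slide":[0,-14,0],"roll":0,"grip":1},{"slide":[0,-22,0],"roll":0,"grip":1},{"slide":[0,-28,0],"roll":0,"grip":1},{"slide":[0,-30,0],"roll":0,"grip":1},{"slide":[0,-30,0],"roll":0,"grip":1},{"slide":[0,-30,0],"roll":0,"grip":1},{"slide":[0,-30,0],"roll":0,"grip":1}]'
python3 - <<'E'
from h import *
import cv2
for n in ["scene","side"]: cv2.imwrite(f"pics/{n}10.png",snapshot(n)[:,:,::-1])
E
python3 -m creep '[{"slide":[0,0,0],"roll":0,"grip":1},{"slide":[0,0,0],"roll":0,"grip":1},{"slide":[0,0,0],"roll":0,"grip":1},{"slide":[0,0,0],"roll":0,"grip":1},{"slide":[0,0,0],"roll":0,"grip":1},{"slide":[0,0,0],"roll":0,"grip":1},{"slide":[0,0,0],"roll":0,"grip":1},{"slide":[0,0,0],"roll":0,"grip":1},{"slide":[0,0,0],"roll":0,"grip":1},{"slide":[0,0,0],"roll":0,"grip":1},{"slide":[0,0,0],"roll":0,"grip":1},{"slide":[0,0,0],"roll":0,"grip":1},{"slide":[0,0,0],"roll":0,"grip":1},{"slide":[0,0,0],"roll":0,"grip":1},{"slide":[0,0,0],"roll":0,"grip":1},{"slide":[0,0,0],"roll":0,"grip":1}]'
python3 - <<'E'
from h import *
import cv2
for n in ["scene","side"]:
    a=snapshot(n)[:,:,::-1];b=cv2.imread(f"pics/{n}10.png");c=cv2.imread(f"pics/{n}3.png")
    cv2.imwrite(f"pics/{n}11.png",cv2.resize(a,None,fx=1.5,fy=1.5))
    print(n,"changed px",int((cv2.absdiff(a,b).max(2)>40).sum()))
print(np.abs(robot.get_obs()["qvel"]).max())
E
```

```text
[0.57427116 0.13030034 0.17969925] 0.0016418707664868333
0.25613982795339474
time: 14.2
tool_pos: [0.606, 0.3563, 0.312]
ee_rot: [-1.571, 0.001, -0.119]
wrist_force: [0.1, 0.5, -2.9]
width: 0.0216
time: 15.63
tool_pos: [0.6061, 0.3563, 0.3125]
ee_rot: [-1.571, -0.0, -0.119]
wrist_force: [0.4, -1.2, -2.1]
width: 0.0222
scene changed px 0
side changed px 352
0.0022264639081814555
```

View pics/scene11.png

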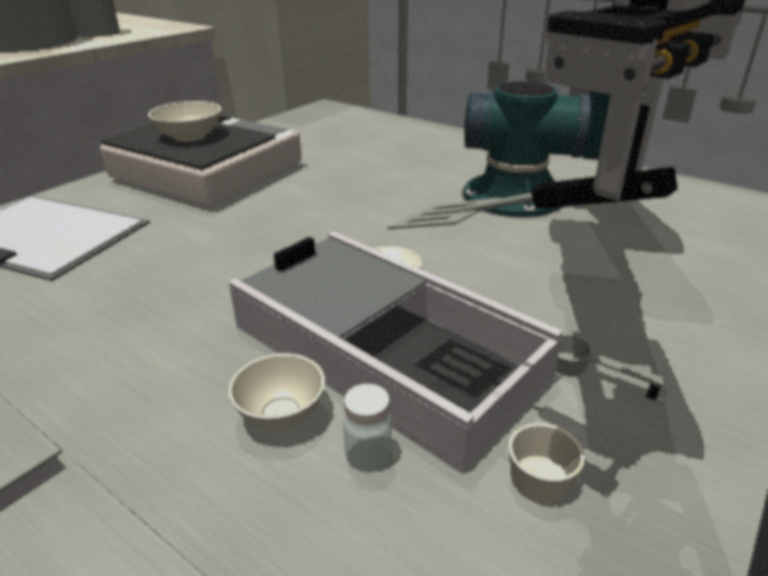

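View pics/side11.png

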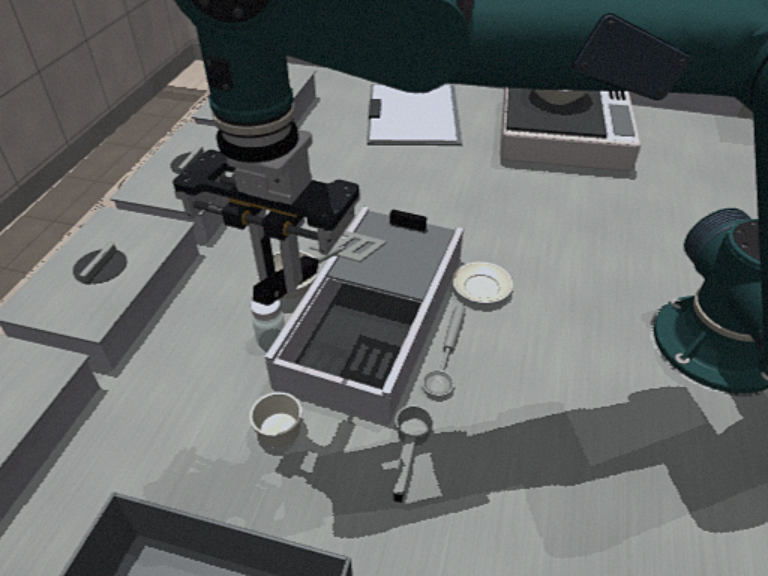

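```bash
python3 -c "
from bench import ticket
print(ticket.close_job())"
```

```text
the job is handed in; nothing more can be done
None
```

The cover is fully open and the turner is out of the well, held still in the gripper. I handed the job in at about 15.7 s.

**What I did**
- **Cover:** I pushed its handle with shut fingers until it stopped moving and the force rose to about 18 N. The stopping point matched the position I had predicted for fully open.
- **Turner:** I gripped the handle at about turner x = 100 mm. I lifted it against the deck edge until it tilted handle-up by about 20–25°, then pulled it out along its own axis and raised it clear.

**Last checks**
- **Height:** the blade edge measured z ≈ 0.18 m, and I then raised it 30 mm more to about 0.21 m. The requirement is 0.118 m. My pixel picks were rough: a cruder one read 0.163 m before the extra lift, which also passes.
- **Grip and motion:** the jaws are open 22 mm on the handle, and the wrist force is about the turner's weight. Joint speeds are about zero.
- **Drift:** over the last 1.4 s the scene view showed no changed pixels. The side view showed 352, which I took for image noise without tracing them.
- **Surroundings:** the cover still looks fully open, and the bowl, saucer, jar, ramekin, spoon and scoop look unmoved. I judged these by eye, not by measurement.

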